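Fit the filter canister in the desk air cleaner

ROBOT

A 7-joint arm with a two-finger parallel gripper is mounted at the origin on a cart in front of the work surface, level with it; the furniture and walls round the work are solid. World frame = base frame: x ahead of the robot, y to its left, z up, the work surface at z = 0. Lengths are in m, angles in rad, forces in N, time in s.
With the tool pointing down it reaches from about 0.4 to 0.85 m from the base axis. Payload 10.4 kg.
Tool frame: the origin (TCP) lies midway between the tips of the shut fingers; the grasp point (between the pads) lies grasp_offset behind it (grasp_offset is the distance from the TCP to the grasp point, in m); z points along the fingers, y is the line along which they close (so a half turn about z gives the same grasp; the last joint's range is limited). The gripper opens to 87 mm and grips with 3 to 60 N. Pads are 19 mm wide; open, the fingers measure 117 mm over their backs; the gripper's body (75 mm by 190 mm) begins 51 mm behind the grasp point.
Start: joints at [-1.153, 0.332, -0.065, 1.46, 0.022, 1.35, -0.088], TCP at [0.267, 0.565, 0.223] pointing down, gripper open.
Joint ranges: [-2.6, 2.6], [-0.5, 2.12], [-1.47, 1.34], [0.16, 2.42], [-1.27, 4.41], [0.06, 2.06], [-2.6, 2.6]. Speed limits (rad/s): [2.22, 2.22, 2.79, 2.79, 3.14, 3.14, 3.14].

INTERFACE

Orientations are given as a unit quaternion [x, y, z, w].
In Python, from workcell import sense, capture, camera_info, hand_in, grasp_offset gives the robot as it stands.
- The arm moves only by the tool servo_tool, never from a script. Its argument "increments" is a list that holds one entry, the list of rows, each a list of 7 numbers: the turn, a rotation vector about the world's x, y, z in units of 60 degrees (1.0 is 60 degrees), then the shift along the world's x, y, z in units of 0.025 m (1.0 is 0.025 m), then the closure, from 0 (fully open) to 1 (shut). In form: [[[ax, ay, az, tx, ty, tz, fingers], ...]]. A call has 1 to 12 rows; each row shifts and turns the commanded pose from where the row before left it; what a row does not reach is not made up. A row lasts 1/12 s, in which the tool goes at most 41.7 mm and 7.16 degrees, less where a joint would pass 70% of its speed; a pose out of reach is approached as far as the arm can. A call with a number of a shift or a turn outside -1 to 1 is refused whole. A call with a gripper value outside its range is refused whole. The fingers move at their own pace and stop on an object; "grip_force" is the grip in N (left out, the last holds). Time passes only in rows, so rows that do not move let the fingers close. It gives the time, the measured TCP pose, the force, the opening and the grip force at its end, in the units of the state.
- sense(): the state, without advancing time (a new reading comes with each control period).
- capture(name): name is "scene" or "side" or "wrist"; returns (picture, depth): 400x640x3 uint8, blue, green, red; 400x640 float32, m along the optical axis (not along the pixel's ray), 0 where there is no reading.
- camera_info(name): a dict with "fx", "fy", "cx", "cy" (pixels), "R" (3x3) and "t" (3): a world point X has camera coordinates R X + t; the wrist camera has in their place "mount" (4x4, takes a point from camera to tool coordinates, whose origin is the TCP and whose axes are the flange's). Camera axes: x right, y down, z forward; pixel columns grow to the right and rows downward; lengths in m; the calibration is good to about 2 mm. A picture is of the moment at which its call begins: read the wrist's pose just before it. camera_info takes no time and is no camera call.
- hand_in(): hands the job in; it is judged then, once.
The state is a dict: "time": time; "q": joint angles; "qd": joint speeds; "effort": joint torques, N m; "tool_pos": TCP position; "tcp_rot": TCP orientation; "force": force on the tool from outside, world axes, zero at the start; "ft_torque": the same for the moment, N m; "grip_width": finger opening in m; "grip_force": force on a finger pad.
Only numpy, scipy, OpenCV 4.12 (cv2) and the standard library are available. Lean on these libraries where they do the work, as an engineer would, in place of code of your own. Each camera call takes 0.05 s, during which the arm holds its last target. There are 200 camera calls.

TASK

The desk air cleaner needs its filter canister, the wider and shorter of the two standing on the desk. Lift the dust cover off the cleaner's leaning socket and lay it knob up in the shallow tray, then put the canister in the socket and keep twisting it as you press it down through the tight rubber ribs, without ramming it, until it sits square on the bottom. Let go, and leave the slim canister, the spray bottle and the tape measure standing where they are.

Things in the scene. Friction and masses are not known exactly. Their poses are not given: they have to be found in the camera images.
- dock: Desk air cleaner, fixed: grey foot slab 140 x 112 x 14 mm on the desk carrying the leaning barrel. Origin: under the slab, at desk height; z up; its front (-x) faces the robot, turned by up to 0.35 rad.
- socket: The cleaner's round barrel, 86 mm across outside, fixed to the dock. Origin at the centre of the bore's floor, 44 mm above the desk. Its z axis is the bore axis, leaning 30 degrees from vertical towards the dock's front (-x). Bore: 58 mm across, 36 mm deep. Four sprung rubber ribs in it, at 45, 135, 225 and 315 degrees round the axis.
- floor_disc: Steel disc 57 mm across that is the floor of the bore; origin at the centre of its top face, same place and axes as the socket.
- socket_mouth (a point): Centre of the bore's mouth, on the socket's z axis, 36 mm from the floor.
- ribs (a point): Point on the bore axis 14 mm above the floor, level with the ribs' tightest place: 50 mm across between facing ribs. Above it they slope back into the wall, so the 52 mm foot meets them about 18 mm above the floor. They give way up to 4 mm. Going straight down needs 20 to 35 N; while the canister turns (under 1 N m) it goes down far more easily. They do not push it back out.
- canister: The filter canister to fit, closed, 88 mm tall, about 0.16 kg, upright at the start. Origin at the centre of its underside, z to the lid. Smooth aluminium foot 52 mm across, z = 0 to 42 mm; flange 66 mm across, z = 42 to 46 mm; above it the fluted grip. Bottomed when its origin is at the socket's origin; the flange then stands 6 mm above the mouth. Round: any angle about its axis will do.
- canister_grip (a point): Centre of the canister's round fluted grip: 56 mm across, z = 46 to 88 mm; this point is at z = 68 mm.
- cover: Grey dust cover, 50 g, at the start lying in the socket's mouth, leaning with it. Origin at the centre of the flange's underside, z to the knob. Flange 72 mm across, z = 0 to 5 mm, rests on the barrel's rim; plug 52 mm across, z = -5 to 0 mm, lies in the bore; round knob 22 mm across, z = 5 to 35 mm.
- parts_tray: Shallow dark tray, fixed, 92 x 150 x 16 mm (its x and y), walls 3 mm, floor 2 mm thick. Origin under its centre, lying on the desk mat about 3 mm above z = 0.
- screen_corner (a point): Lower left corner, nearest the robot, of the curved computer screen behind the work (fixed), about 0.19 m above the desk. The screen rises 0.37 m from it and runs off to the right and away from the robot. Keep the arm and gripper off it: swing across the desk well on the robot's side of it.
- slim_canister: Bystander: canister of the same make but slimmer and taller, 110 mm tall, 46 mm across at its widest; origin under its centre. Leave it.
- screen_spray: Bystander: small bottle 34 mm across, 102 mm tall; origin under its centre. Leave it.
- tape_measure: Bystander: tape measure 38 x 73 x 60 mm (its x, y, z), origin under its centre. Leave it.
Not all that is in view belongs to the job. Leave any pink look-alike of the cover alone.

How it is judged:
On the way, in this order (a step that is already met when the one before it is completed fails the run):
1. the cover lies knob up in the tray, let go (x of cover in the frame of parts_tray between -0.02 and 0.02 m and y of cover in the frame of parts_tray between -0.045 and 0.045 m and z of cover in the frame of parts_tray below 0.015 m and angle between cover's own z axis and vertical below 0.25 rad and contact force between the fingers and cover below 0.1 N), for 0.2 s.
2. the canister is turning (faster than 0.2 rad/s) while its foot is between the ribs, 4 to 17 mm above the socket's floor (x of canister in the frame of socket between -0.005 and 0.005 m and y of canister in the frame of socket between -0.005 and 0.005 m and z of canister in the frame of socket between 0.004 and 0.017 m and angular speed of canister above 0.2 rad/s), for 0.3 s.
At the end, for the whole second after the job is handed in: Canister on the socket floor (within 2 mm), within 3 mm and 4 degrees of the bore axis; cover flat in the tray, knob up, within 20 mm across and 45 mm along of its centre; both released, at rest; slim canister, spray bottle and tape measure upright, moved under 30 mm (all of step 1 and z of canister in the frame of socket between -0.003 and 0.002 m and x of canister in the frame of socket between -0.003 and 0.003 m and y of canister in the frame of socket between -0.003 and 0.003 m and angle between the z axis of canister and the z axis of socket, either way round below 0.07 rad and linear speed of each of canister, cover below 0.01 m/s and contact force between the fingers and canister below 0.1 N and angle between each of slim_canister, screen_spray, tape_measure's own z axis and vertical below 0.15 rad); the robot touches nothing.
It fails at once if slim canister moved more than 30 mm (distance of slim_canister from where it was at the start of the episode above 0.03 m).
It fails at once if screen spray moved more than 30 mm (distance of screen_spray from where it was at the start of the episode above 0.03 m).
It fails at once if tape measure moved more than 30 mm (distance of tape_measure from where it was at the start of the episode above 0.03 m).
It fails at once if the canister is rammed on the socket floor with more than 60 N (contact force between canister and floor_disc above 60 N).
It also fails if it takes over 67 s, if anything falls off the work surface, if the arm or the gripper's body presses on something with over 40 N, if the wrist force passes 120 N, or if a joint passes its speed limit or range.

## Working session

There is one attempt and no reset: what is moved stays moved. The work goes in short steps, Python scripts to look and compute and a tool call to move; the robot and the scene stay as the last step left them, time stands still between calls to the robot, and variables do not carry over. Pictures are saved under pics/ and viewed, at most 10 in all, crops included, and the job is handed in when it is done.

Besides the shell and the picture viewer there is one more tool, called after ">>>" by a JSON object that holds its "api" and its "payload". servo_tool: Moves the arm, as the interface text tells. Its arguments: {"type":"object","properties":{"increments":{"type":"array","items":{"type":"array","items":{"type":"array","items":{"type":"number","minimum":-1,"maximum":1}}}},"grip_force":{"type":"number"}},"required":["increments"]}

```bash
mkdir -p pics; ls; cat > h.py <<'E'
import numpy as np, cv2
from workcell import *
from scipy.spatial.transform import Rotation as Rn
def pts(name):
    s=sense(); im,d=capture(name); c=camera_info(name)
    v,u=np.mgrid[:400,:640]
    P=np.stack([(u-c['cx'])/c['fx']*d,(v-c['cy'])/c['fy']*d,d],-1)
    if 'mount' in c:
        M=np.array(c['mount']); P=P@M[:3,:3].T+M[:3,3]
        W=P@Rn.from_quat(s['tcp_rot']).as_matrix().T+np.array(s['tool_pos'])
    else: W=(P-np.array(c['t']))@np.array(c['R'])
    W[d==0]=np.nan
    return im,W
E
python3 - <<'E'
from h import *
print(grasp_offset if not callable(grasp_offset) else grasp_offset()); print(sense())
for n in ['scene','side']:
    im,W=pts(n); np.savez('pics/'+n+'0.npz',im=im,W=W)
    cv2.imwrite(f'pics/{n}0.png',im); print(n,camera_info(n))
E
```

```text
pics
0.0187
{'time': 0.0, 'q': array([-1.15261492,  0.33289238, -0.06471378,  1.46092651,  0.02160264,
        1.34990943, -0.0885071 ]), 'qd': array([-1.57969634e-03, -8.60530838e-04,  5.77910919e-04, -9.45062017e-04,
        6.48939772e-04,  3.36223704e-05,  6.94583520e-04]), 'effort': array([ 5.96255140e-04, -6.23265839e+01,  2.46035610e-02, -3.89875031e+01,
       -6.14480604e-02,  3.98570183e-02,  1.42642257e-04]), 'tool_pos': array([0.266488  , 0.56491318, 0.22174824]), 'tcp_rot': array([ 2.18597574e-01,  9.75814830e-01, -7.08894197e-04, -1.25801137e-04]), 'force': array([ 0.57564948, -0.48614663, -0.57126147]), 'ft_torque': array([0.03878576, 0.01874139, 0.00054712]), 'grip_force': 0.0, 'grip_width': 0.08678783783140857}
scene {'fx': 489.9846560500729, 'fy': 489.9846560500729, 'cx': 314.61906365943446, 'cy': 203.81287304050522, 'R': array([[ 9.07083126e-01, -4.20951388e-01,  3.62131934e-04],
       [-2.07577133e-01, -4.48043699e-01, -8.69579541e-01],
       [ 3.66212966e-01,  7.88705758e-01, -4.93792761e-01]]), 't': array([-0.50840832,  0.23388486,  1.00529308])}
side {'fx': 363.70464539298985, 'fy': 363.70464539298985, 'cx': 324.3117689111617, 'cy': 201.4357626917853, 'R': array([[ 0.99948421, -0.01864822,  0.02614479],
       [ 0.0170763 , -0.38087201, -0.92447007],
       [ 0.02719754,  0.9244397 , -0.38035712]]), 't': array([-0.55049121,  0.13093532,  1.01693468])}
```

View pics/scene0.png

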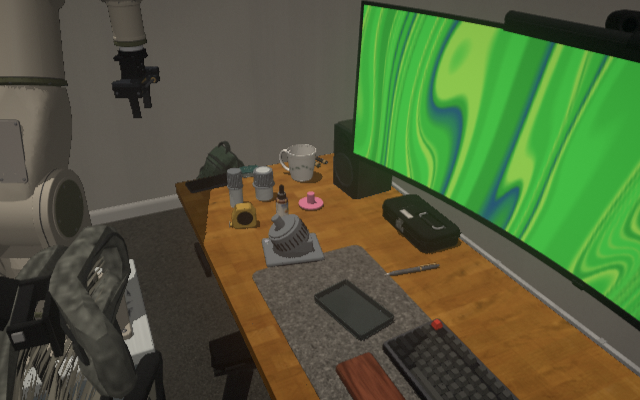

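View pics/side0.png

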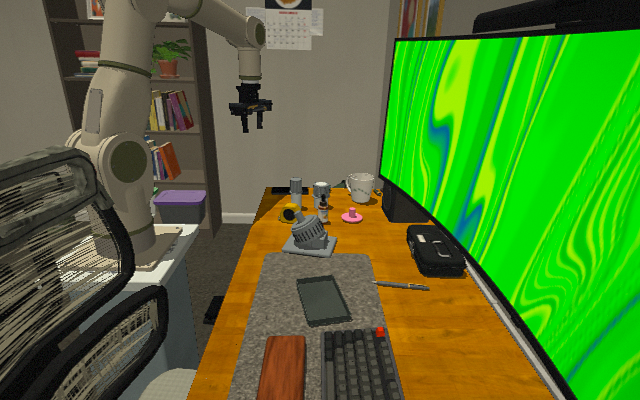

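The scene view shows the slim canister at (235,185), the wide one at (263,183), the spray bottle at (281,200) and the tape measure at (243,215). The cleaner is at (291,240), the tray at (353,308), and the pink decoy at (311,202). The side view agrees: wide canister at (321,193), cleaner at (311,235), tray at (323,300).

```bash
python3 - <<'E'
import numpy as np,cv2
from h import *
a=np.load('pics/scene0.npz');b=np.load('pics/side0.npz')
A=cv2.resize(a['im'][155:275,215:335],None,fx=5,fy=5,interpolation=cv2.INTER_CUBIC)
cv2.imwrite('pics/cropA.png',A)
np.set_printoptions(precision=4,suppress=True)
def f(d,l):
    for n,(u,v) in l.items(): print(n,np.nanmedian(d['W'][v-1:v+2,u-1:u+2].reshape(-1,3),0))
f(a,dict(slim=(235,172),wide=(263,171),spray=(282,188),tape=(243,208),knob=(280,219),tray=(353,308),pink=(311,195),desk=(330,225)))
f(b,dict(slim=(295,180),wide=(321,184),tray=(323,300),knob=(303,214)))
for d in (a,b):
    W=d['W']
    # canister tops
    for z0,z1,c,r in ((.080,.096,None,0),(.104,.116,None,0)):
        m=(W[...,2]>z0)&(W[...,2]<z1)&(W[...,0]>.2)&(W[...,0]<1)&(W[...,1]>-.3)&(W[...,1]<.7)
        n,l,st,ce=cv2.connectedComponentsWithStats(m.astype(np.uint8))
        for i in range(1,n):
            if st[i,4]>15: p=W[l==i]; print(z0,ce[i],st[i,4],np.median(p,0),p.min(0),p.max(0))
    # tray: points above
    m=(W[...,0]>.3)&(W[...,0]<.9)&(W[...,1]<.2)&(W[...,1]>-.35)&(W[...,2]>.012)&(W[...,2]<.025)
    n,l,st,ce=cv2.connectedComponentsWithStats(m.astype(np.uint8))
    for i in range(1,n):
        if st[i,4]>60: p=W[l==i]; print('tray?',ce[i],st[i,4],p.min(0),p.max(0),cv2.minAreaRect(p[:,:2].astype(np.float32)))
E
```

```text
slim [0.4539 0.2893 0.1122]
wide [0.5393 0.3047 0.091 ]
spray [0.5482 0.1794 0.094 ]
tape [0.4382 0.1777 0.0605]
knob [0.4813 0.0224 0.1016]
tray [ 0.5433 -0.228   0.0076]
pink [0.6442 0.202  0.0406]
desk [0.6465 0.091  0.0036]
slim [0.452  0.2868 0.11  ]
wide [0.5425 0.3116 0.0899]
tray [ 0.5433 -0.2318  0.0073]
knob [0.485  0.2491 0.0021]
0.08 [343.8182 114.0727] 55 [0.9804 0.6419 0.0875] [0.9759 0.5761 0.0803] [0.9843 0.6993 0.0957]
0.08 [299.7409 152.0292] 274 [0.6906 0.3938 0.0876] [0.6434 0.3403 0.0801] [0.739  0.4406 0.096 ]
0.08 [355.8547 169.7393] 234 [0.7712 0.1827 0.088 ] [0.7571 0.1707 0.08  ] [0.8571 0.2988 0.0957]
0.08 [262.4368 171.1158] 190 [0.5389 0.3064 0.0898] [0.5134 0.2873 0.0803] [0.5684 0.3432 0.0952]
0.08 [234.0541 180.2568] 74 [0.4473 0.2874 0.0882] [0.4331 0.2789 0.0801] [0.4705 0.3061 0.0957]
0.08 [281.125  190.4062] 32 [0.5459 0.1809 0.086 ] [0.5366 0.1706 0.0802] [0.5537 0.1857 0.0959]
0.08 [289.5333 223.9667] 360 [0.5012 0.0117 0.0886] [ 0.4675 -0.0199  0.0801] [0.5357 0.0617 0.0959]
0.104 [344.72 108.76] 50 [0.9799 0.6361 0.1101] [0.9753 0.583  0.1043] 
[... 2169 characters left out ...]
0121] [0.8983 0.1983 0.025 ] ((0.8316094279289246, 0.18103526532649994), (0.024310624226927757, 0.1320100873708725), 85.53075408935547)
tray? [310.2414 246.3271] 584 [ 0.4326 -0.0463  0.0121] [0.5863 0.0729 0.0249] ((0.5099390149116516, 0.019835613667964935), (0.11219494789838791, 0.13956277072429657), 78.66191864013672)
tray? [436.2609 268.4087] 230 [ 0.7884 -0.1306  0.012 ] [ 0.8985 -0.0141  0.025 ] ((0.8212206363677979, -0.0936710461974144), (0.07136330753564835, 0.15161573886871338), 43.431556701660156)
tray? [324.1854 299.6049] 453 [ 0.4798 -0.3149  0.012 ] [ 0.5986 -0.148   0.0226] ((0.5396425127983093, -0.23113501071929932), (0.092597097158432, 0.1543545424938202), 12.464970588684082)
```

View pics/cropA.png

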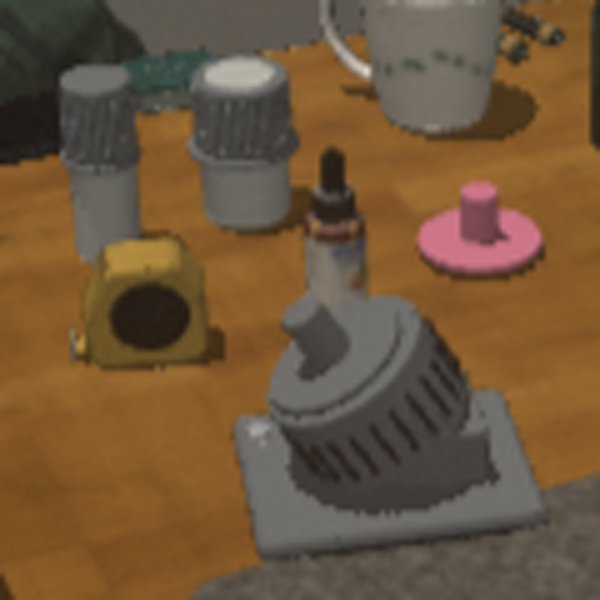

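The crop shows the dock with the knob top near crop (297,312). The wide canister's lid is at crop (240,72), with slim to its left, and the spray bottle and tape measure are clear of the approach. I'll start swinging towards the dock, then fit models to the stored clouds.

>>> {"api": "servo_tool", "payload": {"increments": [[[0,0,-0.1,0.3,-1,0.1,0],[0,0,-0.1,0.3,-1,0.1,0],[0,0,-0.1,0.3,-1,0.1,0],[0,0,-0.1,0.3,-1,0.1,0],[0,0,-0.1,0.3,-1,0.1,0],[0,0,-0.1,0.3,-1,0.1,0],[0,0,-0.1,0.3,-1,0.1,0],[0,0,-0.1,0.3,-1,0.1,0],[0,0,-0.1,0.3,-1,0.1,0],[0,0,-0.1,0.3,-1,0.1,0],[0,0,-0.1,0.3,-1,0.1,0],[0,0,-0.1,0.3,-1,0.1,0]]]}}

```text
time: 1.1
tool_pos: [0.3567, 0.2639, 0.2524]
tcp_rot: [0.752, 0.659, -0.0, -0.0]
force: [1.2, 0.3, 0.3]
grip_width: 0.0871
grip_force: 0.0
```

```bash
cat >> h.py <<'E'
from scipy.optimize import least_squares
def sdf_cyl(p,r,z0,z1):
    d=np.stack([np.hypot(p[:,0],p[:,1])-r,np.abs(p[:,2]-(z0+z1)/2)-(z1-z0)/2],1)
    return np.minimum(d.max(1),0)+np.hypot(*np.maximum(d,0).T)
def sdf(p,parts): return np.min([sdf_cyl(p,*c) for c in parts],0)
def axisR(yaw,tilt): # socket frame: x along dock x, z leaning to -x
    return Rn.from_euler('ZY',[yaw,-tilt]).as_matrix()
COVER=[(.043,-.005,.036),(.036,.036,.041),(.011,.041,.071)]
CAN=[(.026,0,.042),(.033,.042,.046),(.028,.046,.088)]
def fit_sock(P,x0,parts=COVER,tilt=np.pi/6):
    def res(v): return sdf((P-v[:3])@axisR(v[3],tilt),parts)
    return least_squares(res,x0,loss='soft_l1',f_scale=.0015)
def fit_can(P,x0,parts=CAN):
    def res(v): return sdf(P-np.array([v[0],v[1],v[2]]),parts)
    return least_squares(res,x0,loss='soft_l1',f_scale=.0015)
E
python3 - <<'E'
from h import *
np.set_printoptions(precision=4,suppress=True)
Ws=[np.load(f'pics/{n}0.npz')['W'].reshape(-1,3) for n in ('scene','side')]
def sel(W,c,r,z0,z1):
    return W[(np.hypot(W[:,0]-c[0],W[:,1]-c[1])<r)&(W[:,2]>z0)&(W[:,2]<z1)]
for k,g in (('scene',Ws[:1]),('side',Ws[1:]),('both',Ws)):
    W=np.concatenate(g)
    P=sel(W,(.51,.02),.075,.055,.13)
    f=fit_sock(P,[.52,.01,.044,-.2]); print(k,len(P),'sock',f.x,'med',np.median(abs(f.fun)))
    P=sel(W,(.541,.314),.045,.012,.1); f=fit_can(P,[.541,.314,0]); print('can',len(P),f.x,np.median(abs(f.fun)))
    P=sel(W,(.454,.303),.035,.012,.12); f=fit_can(P,[.454,.303,0],[(.019,0,.05),(.023,.05,.11)]); print('slim',f.x,np.median(abs(f.fun)))
    P=sel(W,(.548,.178),.03,.01,.11);print('spray',P.min(0),P.max(0))
    P=sel(W,(.437,.195),.06,.01,.07);print('tape',P.min(0),P.max(0))
    P=sel(W,(.645,.2),.1,.0,.004);print('desk z',np.median(P[:,2]))
s=sense();print(s['time'],s['q'],s['tool_pos'],s['tcp_rot'])
E
```

```text
scene 947 sock [ 0.5065  0.0231  0.0457 -0.2389] med 0.0009153192734337318
can 588 [0.542  0.3174 0.0028] 0.0010991727789202259
slim [0.4543 0.3062 0.0023] 0.001497980298260912
spray [0.5295 0.1631 0.0132] [0.5628 0.1963 0.1031]
tape [0.3992 0.1632 0.01  ] [0.4728 0.2141 0.0639]
desk z 0.0022616810340737752
side 627 sock [ 0.5074  0.0235  0.0453 -0.237 ] med 0.0007207176996080582
can 301 [0.5429 0.3178 0.002 ] 0.0008996686071830566
slim [0.4544 0.3065 0.0017] 0.0015363499197866889
spray [0.5322 0.1651 0.0104] [0.5647 0.1873 0.1014]
tape [0.401  0.1653 0.01  ] [0.4735 0.2042 0.0631]
desk z 0.001725217701490594
both 1574 sock [ 0.5069  0.0233  0.0456 -0.2353] med 0.0008837399265867706
can 889 [0.5423 0.3175 0.0025] 0.00103274318970379
slim [0.4543 0.3063 0.0021] 0.001500392744604482
spray [0.5295 0.1631 0.0104] [0.5647 0.1963 0.1031]
tape [0.3992 0.1632 0.01  ] [0.4735 0.2141 0.0639]
desk z 0.0019928227983586093
1.1 [-0.929  -0.0968  0.1772  1.8716  0.0173  1.3657 -0.8879] [0.3567 0.2639 0.2524] [ 0.7521  0.659  -0.0002 -0.    ]
```

```bash
cat >> h.py <<'E'
SO=np.array([.507,.0232,.0437]); YAW=-.236
def sockR(yaw=YAW): return axisR(yaw,np.pi/6)
def toolR(z,y):
    z=np.array(z)/np.linalg.norm(z); y=np.array(y)-np.dot(y,z)*z; y/=np.linalg.norm(y)
    return np.stack([np.cross(y,z),y,z],1)
def go(p,R):
    s=sense(); R0=Rn.from_quat(s['tcp_rot'])
    dp=(np.array(p)-s['tool_pos'])/.025; w=(Rn.from_matrix(R)*R0.inv()).as_rotvec()/(np.pi/3)
    n=max(abs(dp).max(),np.linalg.norm(w)/.119)
    print('shift',dp.round(3),'turn',w.round(4),'min rows',round(n,2)); return dp,w
def tilt(phi): # tool along socket axis, tool y at angle phi about axis from socket x
    S=sockR(); return toolR(-S[:,2],S[:,0]*np.cos(phi)+S[:,1]*np.sin(phi))
def ax(h,SO=None): return (globals()['SO'] if SO is None else SO)+h*sockR()[:,2]
E
python3 - <<'E'
from h import *
dp,w=go(ax(.16),tilt(-np.pi/2)); print(ax(.16)); print(dp/18,w/18)
print(camera_info('wrist'))
E
```

```text
shift [ 2.902 -8.879 -2.807] turn [ 0.318  -0.464  -1.5591] min rows 13.93
[0.42921752 0.04190523 0.18226406]
[ 0.16122201 -0.49327652 -0.15593683] [ 0.01766885 -0.02577546 -0.08661677]
{'fx': 331.4511077820166, 'fy': 331.4511077820166, 'cx': 314.46720062196766, 'cy': 194.98857991081255, 'mount': array([[ 3.75220852e-04, -9.61498593e-01, -2.74809599e-01,
         7.57221685e-02],
       [ 9.99999928e-01,  3.73854869e-04,  5.73484117e-05,
        -2.33243700e-04],
       [ 4.75984895e-05, -2.74809601e-01,  9.61498664e-01,
        -1.62105851e-01],
       [ 0.00000000e+00,  0.00000000e+00,  0.00000000e+00,
         1.00000000e+00]])}
```

>>> {"api": "servo_tool", "payload": {"increments": [[[0.0177,-0.0258,-0.0866,0.161,-0.493,-0.156,0],[0.0177,-0.0258,-0.0866,0.161,-0.493,-0.156,0],[0.0177,-0.0258,-0.0866,0.161,-0.493,-0.156,0],[0.0177,-0.0258,-0.0866,0.161,-0.493,-0.156,0],[0.0177,-0.0258,-0.0866,0.161,-0.493,-0.156,0],[0.0177,-0.0258,-0.0866,0.161,-0.493,-0.156,0],[0.0177,-0.0258,-0.0866,0.161,-0.493,-0.156,0],[0.0177,-0.0258,-0.0866,0.161,-0.493,-0.156,0],[0.0177,-0.0258,-0.0866,0.161,-0.493,-0.156,0],[0.0177,-0.0258,-0.0866,0.161,-0.493,-0.156,0],[0.0177,-0.0258,-0.0866,0.161,-0.493,-0.156,0],[0.0177,-0.0258,-0.0866,0.161,-0.493,-0.156,0]]]}}

```text
time: 2.1
tool_pos: [0.4049, 0.1166, 0.2054]
tcp_rot: [0.968, 0.165, 0.185, 0.022]
force: [0.5, 0.6, 0.7]
grip_width: 0.087
grip_force: 0.0
```

>>> {"api": "servo_tool", "payload": {"increments": [[[0.0177,-0.0258,-0.0866,0.161,-0.493,-0.156,0],[0.0177,-0.0258,-0.0866,0.161,-0.493,-0.156,0],[0.0177,-0.0258,-0.0866,0.161,-0.493,-0.156,0],[0.0177,-0.0258,-0.0866,0.161,-0.493,-0.156,0],[0.0177,-0.0258,-0.0866,0.161,-0.493,-0.156,0],[0.0177,-0.0258,-0.0866,0.161,-0.493,-0.156,0],[0,0,0,0,0,0,0]]]}}

```text
time: 2.68
tool_pos: [0.4284, 0.0417, 0.1809]
tcp_rot: [0.959, -0.114, 0.257, 0.032]
force: [-0.6, -0.6, 0.4]
grip_width: 0.087
grip_force: 0.0
```

```bash
python3 - <<'E'
from h import *
np.set_printoptions(precision=4,suppress=True)
print(sense()['q'],sense()['tool_pos'])
im,W=pts('wrist'); cv2.imwrite('pics/w1.png',im); np.savez('pics/w1.npz',W=W)
W=W.reshape(-1,3); 
P=W[(np.hypot(W[:,0]-.51,W[:,1]-.02)<.075)&(W[:,2]>.053)&(W[:,2]<.13)]
f=fit_sock(P,[*SO,YAW]); print(len(P),f.x,np.median(abs(f.fun)))
go(ax(.07),tilt(-np.pi/2))
E
```

```text
[-0.3998 -0.4279 -0.067   2.3774  0.4196  0.8254 -2.5036] [0.4284 0.0417 0.1809]
7309 [ 0.5068  0.023   0.0437 -0.227 ] 0.000468011957363991
shift [ 1.778 -0.452 -3.091] turn [ 0.004  -0.0014 -0.0043] min rows 3.09
```

```bash
sed -i 's/^SO=.*/SO=np.array([.5068,.023,.0437]); YAW=-.23/' h.py; python3 - <<'E'
from h import *
for h in (.08,.044):
    dp,w=go(ax(h),tilt(-np.pi/3)); print((dp/6).round(3),(w/6).round(4))
E
```

```text
shift [ 1.573 -0.422 -2.745] turn [-0.2391  0.0567  0.4344] min rows 4.19
[ 0.262 -0.07  -0.458] [-0.0399  0.0095  0.0724]
shift [ 2.274 -0.586 -3.992] turn [-0.2391  0.0567  0.4344] min rows 4.19
[ 0.379 -0.098 -0.665] [-0.0399  0.0095  0.0724]
```

>>> {"api": "servo_tool", "payload": {"increments": [[[-0.0399,0.0095,0.0724,0.262,-0.07,-0.458,0],[-0.0399,0.0095,0.0724,0.262,-0.07,-0.458,0],[-0.0399,0.0095,0.0724,0.262,-0.07,-0.458,0],[-0.0399,0.0095,0.0724,0.262,-0.07,-0.458,0],[-0.0399,0.0095,0.0724,0.262,-0.07,-0.458,0],[-0.0399,0.0095,0.0724,0.262,-0.07,-0.458,0],[0,0,0,0.14,-0.033,-0.249,0],[0,0,0,0.14,-0.033,-0.249,0],[0,0,0,0.14,-0.033,-0.249,0],[0,0,0,0.14,-0.033,-0.249,0],[0,0,0,0.14,-0.033,-0.249,0],[0,0,0,0,0,0,0]]]}}

```text
time: 3.73
tool_pos: [0.4859, 0.0285, 0.0815]
tcp_rot: [0.956, 0.141, 0.241, 0.095]
force: [-1.2, -0.5, 0.6]
grip_width: 0.0872
grip_force: 0.0
```

```bash
python3 - <<'E'
from h import *
print(sense()['q'].round(3)); go(ax(.044),tilt(-np.pi/3))
S=sockR(); print(S.T@(sense()['tool_pos']-SO))
E
```

```text
[-0.406 -0.126  0.048  2.4    0.625  0.502 -2.133]
shift [-0.021 -0.02   0.013] turn [-0.0012 -0.0004  0.0005] min rows 0.02
[0.00017704 0.00060092 0.04353296]
```

>>> {"api": "servo_tool", "payload": {"increments": [[[0,0,0,0,0,0,1],[0,0,0,0,0,0,1],[0,0,0,0,0,0,1],[0,0,0,0,0,0,1],[0,0,0,0,0,0,1],[0,0,0,0,0,0,1],[0,0,0,0,0,0,1],[0,0,0,0,0,0,1]]], "grip_force": 20}}

```text
time: 4.4
tool_pos: [0.4859, 0.0289, 0.0826]
tcp_rot: [0.955, 0.141, 0.241, 0.094]
force: [-0.3, -0.4, -0.6]
grip_width: 0.0415
grip_force: 0.0
```

```bash
python3 - <<'E'
from h import *
s=sense();print(s['q'].round(3),s['grip_force'],s['grip_width']);print(sockR().T@(s['tool_pos']-SO))
go(ax(.064),tilt(-np.pi/3))
# tray target
a=np.deg2rad(12.35); ty=np.array([-np.sin(a),np.cos(a),0])
R=toolR([0,0,-1],-ty)
go([.52,-.05,.15],R); go([.539,-.2316,.05],R)
E
```

```text
[-0.406 -0.129  0.048  2.4    0.624  0.504 -2.131] 0.0 0.04145475476911363
[0.00070512 0.00093881 0.04454933]
shift [-0.411  0.058  0.66 ] turn [-0.0015  0.0008 -0.0002] min rows 0.66
shift [ 1.363 -3.154  2.695] turn [ 0.1314  0.483  -0.0726] min rows 4.25
shift [  2.123 -10.418  -1.305] turn [ 0.1314  0.483  -0.0726] min rows 10.42
```

>>> {"api": "servo_tool", "payload": {"increments": [[[0,0,0,0,0,0,1],[0,0,0,0,0,0,1],[0,0,0,0,0,0,1],[0,0,0,0,0,0,1],[0,0,0,0,0,0,1],[0,0,0,0,0,0,1]]]}}

```text
time: 4.9
tool_pos: [0.4859, 0.0288, 0.0826]
tcp_rot: [0.956, 0.141, 0.241, 0.095]
force: [-0.1, 0.3, 1.1]
grip_width: 0.0218
grip_force: 20.0
```

>>> {"api": "servo_tool", "payload": {"increments": [[[0,0,0,-0.097,0.023,0.173,1],[0,0,0,-0.097,0.023,0.173,1],[0,0,0,-0.097,0.023,0.173,1],[0,0,0,-0.097,0.023,0.173,1],[0.0219,0.0805,-0.0121,0.3,-0.1,0.5,1],[0.0219,0.0805,-0.0121,0.3,-0.3,0.5,1],[0.0219,0.0805,-0.0121,0.3,-0.5,0.5,1],[0.0219,0.0805,-0.0121,0.3,-0.7,0.4,1],[0.0219,0.0805,-0.0121,0.3,-0.8,0.2,1],[0.0219,0.0805,-0.0121,0.3,-0.8,0,1],[0,0,0,0,-0.8,0,1],[0,0,0,0,-0.8,0,1]]]}}

```text
time: 5.9
tool_pos: [0.5215, -0.09, 0.1512]
tcp_rot: [0.994, 0.108, 0.002, 0.002]
force: [-0.6, -0.4, -1.1]
grip_width: 0.0217
grip_force: 20.0
```

```bash
cat >> h.py <<'E'
_a=np.deg2rad(12.35); TY=np.array([-np.sin(_a),np.cos(_a),0]); TR=toolR([0,0,-1],-TY); TC=np.array([.539,-.2316])
E
python3 - <<'E'
from h import *
s=sense();print(s['q'].round(3),s['grip_width'])
dp,w=go([*TC,.06],TR); print(dp/10,w/10)
im,W=pts('scene'); cv2.imwrite('pics/s2.png',im)
E
```

```text
[-0.284  0.173  0.407  1.831 -0.072  1.15  -1.208] 0.02169704286511745
shift [ 0.701 -5.664 -3.648] turn [ 0.0026  0.0033 -0.0005] min rows 5.66
[ 0.07010882 -0.56644899 -0.36478943] [ 2.56891866e-04  3.25767431e-04 -5.30373376e-05]
```

>>> {"api": "servo_tool", "payload": {"increments": [[[0,0,0,0.07,-0.566,-0.365,1],[0,0,0,0.07,-0.566,-0.365,1],[0,0,0,0.07,-0.566,-0.365,1],[0,0,0,0.07,-0.566,-0.365,1],[0,0,0,0.07,-0.566,-0.365,1],[0,0,0,0.07,-0.566,-0.365,1],[0,0,0,0.07,-0.566,-0.365,1],[0,0,0,0.07,-0.566,-0.365,1],[0,0,0,0.07,-0.566,-0.365,1],[0,0,0,0.07,-0.566,-0.365,1],[0,0,0,0,0,0,1]]]}}

```text
time: 6.87
tool_pos: [0.537, -0.2326, 0.0592]
tcp_rot: [0.994, 0.107, 0.002, 0.002]
force: [-0.2, 0.1, -0.5]
grip_width: 0.0215
grip_force: 20.0
```

>>> {"api": "servo_tool", "payload": {"increments": [[[0,0,0,0,0,-0.3,1],[0,0,0,0,0,-0.3,1],[0,0,0,0,0,-0.3,1],[0,0,0,0,0,-0.3,1],[0,0,0,0,0,-0.2,1],[0,0,0,0,0,-0.1,1],[0,0,0,0,0,-0.08,1],[0,0,0,0,0,0,1]]]}}

```text
time: 7.53
tool_pos: [0.5382, -0.2304, 0.0205]
tcp_rot: [0.994, 0.108, 0.002, 0.001]
force: [0.5, -0.2, -1.0]
grip_width: 0.0216
grip_force: 20.0
```

>>> {"api": "servo_tool", "payload": {"increments": [[[0,0,0,0,0,-0.05,1],[0,0,0,0,0,-0.04,1],[0,0,0,0,0,0,1]]]}}

```text
time: 7.78
tool_pos: [0.5387, -0.2306, 0.0192]
tcp_rot: [0.994, 0.108, 0.003, 0.002]
force: [-1.5, 0.5, 3.2]
grip_width: 0.0215
grip_force: 20.0
```

>>> {"api": "servo_tool", "payload": {"increments": [[[0,0,0,0,0,0,0.4],[0,0,0,0,0,0,0.4],[0,0,0,0,0,0,0.4],[0,0,0,0,0,0,0.4],[0,0,0,0,0,0,0.4],[0,0,0,0,0,0.2,0],[0,0,0,0,0,0.4,0],[0,0,0,0,0,0.7,0],[0,0,0,0,0,1,0],[0,0,0,0,0,1,0],[0,0,0,0,0,1,0],[0,0,0,0,0,1,0]]]}}

```text
time: 8.78
tool_pos: [0.5382, -0.2307, 0.1533]
tcp_rot: [0.994, 0.108, 0.003, 0.002]
force: [1.4, 0.2, -0.5]
grip_width: 0.0852
grip_force: 0.0
```

```bash
python3 - <<'E'
from h import *
np.set_printoptions(precision=4,suppress=True)
print(sense()['q'].round(3))
im,W=pts('wrist'); cv2.imwrite('pics/w2.png',im)
W=W.reshape(-1,3);P=W[(np.hypot(*(W[:,:2]-TC).T)<.045)&(W[:,2]>.012)&(W[:,2]<.06)]
f=fit_can(P,[*TC,.01],[(.036,0,.005),(.011,.005,.035)]); print(len(P),f.x,np.median(abs(f.fun)))
P=W[(np.hypot(*(W[:,:2]-TC).T)<.1)&(W[:,2]>.016)&(W[:,2]<.022)&(np.hypot(*(W[:,:2]-TC).T)>.042)]
print(cv2.minAreaRect(P[:,:2].astype(np.float32)),np.median(P[:,2]))
E
```

```text
[-0.076  0.304  0.485  1.689 -0.151  1.179 -0.908]
4534 [ 0.5352 -0.2311  0.0105] 0.0005054066953630054
((0.5394618511199951, -0.23137781023979187), (0.09256619215011597, 0.1507839560508728), 12.421138763427734) 0.01883044132125225
```

View pics/w2.png

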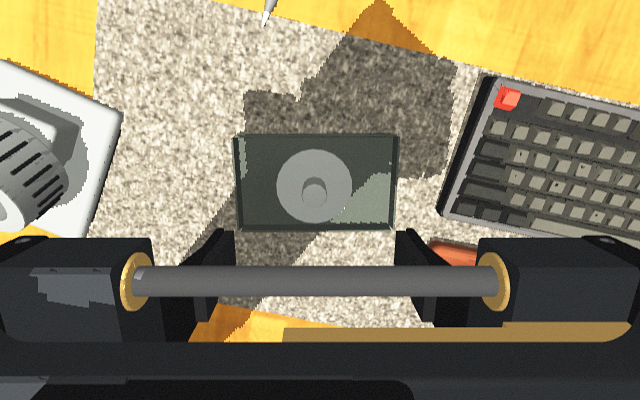

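The cover lies flat, knob up, near the middle of the tray (image (313,187)). The measured offset is about 4 mm and the flange underside stands at z ≈ 0.0105. Next is the canister.

>>> {"api": "servo_tool", "payload": {"increments": [[[0,0,-0.004,0.007,0.5,0.05,0],[0,0,-0.004,0.007,0.95,0.05,0],[0,0,-0.004,0.007,0.95,0.05,0],[0,0,-0.004,0.007,0.95,0.05,0],[0,0,-0.004,0.007,0.95,0.05,0],[0,0,-0.004,0.007,0.95,0,0],[0,0,-0.004,0.007,0.95,0,0],[0,0,-0.004,0.007,0.95,0,0],[0,0,-0.004,0.007,0.95,0,0],[0,0,-0.004,0.007,0.95,0,0],[0,0,-0.004,0.007,0.95,0,0],[0,0,-0.004,0.007,0.95,0,0]]]}}

```text
time: 9.83
tool_pos: [0.5404, 0.0442, 0.1582]
tcp_rot: [0.997, 0.082, 0.003, 0.002]
force: [0.7, -0.4, -0.1]
grip_width: 0.0867
grip_force: 0.0
```

>>> {"api": "servo_tool", "payload": {"increments": [[[0,0,-0.004,0.007,0.95,0,0],[0,0,-0.004,0.007,0.95,0,0],[0,0,-0.004,0.007,0.95,0,0],[0,0,-0.004,0.007,0.95,0,0],[0,0,-0.004,0.007,0.95,0,0],[0,0,-0.004,0.007,0.95,0,0],[0,0,-0.004,0.007,0.95,0,0],[0,0,-0.004,0.007,0.95,0,0],[0,0,-0.004,0.007,0.95,0,0],[0,0,-0.004,0.007,0.95,0,0],[0,0,-0.004,0.007,0.9,0,0],[0,0,-0.004,0.007,0.5,0,0]]]}}

```text
time: 10.83
tool_pos: [0.5418, 0.3188, 0.1579]
tcp_rot: [0.998, 0.059, 0.003, 0.001]
force: [-0.8, -0.6, 0.5]
grip_width: 0.0873
grip_force: 0.0
```

```bash
python3 - <<'E'
from h import *
np.set_printoptions(precision=4,suppress=True)
print(sense()['q'].round(3),sense()['tool_pos'])
im,W=pts('wrist'); cv2.imwrite('pics/w3.png',im)
W=W.reshape(-1,3);P=W[(np.hypot(W[:,0]-.542,W[:,1]-.3175)<.043)&(W[:,2]>.012)&(W[:,2]<.1)]
f=fit_can(P,[.542,.3175,0]); print(len(P),f.x,np.median(abs(f.fun)))
P=W[(np.hypot(W[:,0]-.454,W[:,1]-.306)<.03)&(W[:,2]>.1)&(W[:,2]<.12)]; print('slim',len(P),P.min(0) if len(P) else'',P.max(0) if len(P) else '')
a=np.deg2rad(-82); R=toolR([0,0,-1],[np.cos(a),np.sin(a),0]); 
go([*f.x[:2],.10],R)
E
```

```text
[-0.75   0.377  0.183  1.549 -0.067  1.219 -2.01 ] [0.5418 0.3188 0.1579]
5390 [0.5426 0.3172 0.0001] 0.00046679665141405313
slim 1217 [0.4529 0.2836 0.1   ] [0.4755 0.324  0.1119]
shift [ 0.047 -0.131 -2.304] turn [0.0012 0.0047 0.0195] min rows 2.3
```

View pics/w3.png

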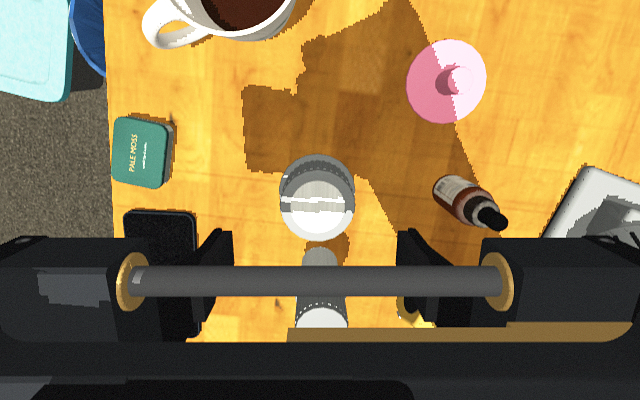

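The canister's lid is at (318,195), centred between the open fingers. The slim canister is at (322,300), the spray bottle at (470,200), and the pink decoy is clear. The fit gives the canister at (0.5426, 0.3172) with its base at z ≈ 0.

>>> {"api": "servo_tool", "payload": {"increments": [[[0,0,0.0195,0.047,-0.131,0,0],[0,0,0,0,0,-0.4,0],[0,0,0,0,0,-0.5,0],[0,0,0,0,0,-0.5,0],[0,0,0,0,0,-0.5,0],[0,0,0,0,0,-0.5,0],[0,0,0,0,0,-0.5,0],[0,0,0,0,0,-0.5,0],[0,0,0,0,0,-0.4,0],[0,0,0,0,0,-0.3,0],[0,0,0,0,0,-0.18,0],[0,0,0,0,0,0,0]]]}}

```text
time: 11.88
tool_pos: [0.5433, 0.3122, 0.0492]
tcp_rot: [0.998, 0.068, 0.002, 0.002]
force: [-0.7, -0.1, -0.6]
grip_width: 0.0869
grip_force: 0.0
```

>>> {"api": "servo_tool", "payload": {"increments": [[[0,0,0,0,0,0,1],[0,0,0,0,0,0,1],[0,0,0,0,0,0,1],[0,0,0,0,0,0,1],[0,0,0,0,0,0,1],[0,0,0,0,0,0,1],[0,0,0,0,0,0,1],[0,0,0,0,0,0,1]]], "grip_force": 50}}

```text
time: 12.55
tool_pos: [0.5438, 0.3129, 0.0507]
tcp_rot: [0.998, 0.068, 0.003, 0.001]
force: [-0.9, 1.7, 3.3]
grip_width: 0.0551
grip_force: 50.0
```

```bash
python3 - <<'E'
from h import *
s=sense();print(s['q'].round(3),s['tool_pos'].round(4),s['grip_width'],s['grip_force'])
Rt=Rn.from_quat(s['tcp_rot']).as_matrix(); print(Rt.round(3))
h=.14+s['tool_pos'][2]
go(ax(.12),tilt(-np.pi/3)); print(ax(.12))
E
```

```text
[-0.73   0.479  0.169  1.648 -0.085  1.018 -1.97 ] [0.5438 0.3129 0.0507] 0.055062972192555515 49.97003493073862
[[ 0.991  0.136  0.005]
 [ 0.136 -0.991 -0.002]
 [ 0.005  0.003 -1.   ]]
shift [ -3.818 -11.047   3.878] turn [-0.1504 -0.4715  0.1471] min rows 11.05
[0.44838002 0.03667865 0.14762305]
```

>>> {"api": "servo_tool", "payload": {"increments": [[[0,0,0,0,0,0.4,1],[0,0,0,0,0,0.9,1],[0,0,0,0,0,1,1],[0,0,0,0,0,1,1],[0,0,0,0,0,1,1],[0,0,0,0,-0.1,0.9,1],[0,0,0,-0.1,-0.5,0.2,1],[0,0,0,-0.1,-0.8,0,1],[0,0,0,-0.2,-0.9,0,1],[0,0,0,-0.2,-0.9,0,1],[0,0,0,-0.2,-0.9,0,1],[0,0,0,-0.2,-0.9,0,1]]]}}

```text
time: 13.55
tool_pos: [0.5177, 0.1852, 0.1845]
tcp_rot: [0.998, 0.068, 0.002, 0.002]
force: [-0.5, -0.9, -1.1]
grip_width: 0.0553
grip_force: 49.9
```

```bash
python3 - <<'E'
from h import *
s=sense();print(s['q'].round(3),s['tool_pos'].round(4),s['grip_width'],s['grip_force'])
dp,w=go(ax(.12),tilt(-np.pi/3)); print(dp/10,w/10)
E
```

```text
[-0.639  0.187  0.237  1.73  -0.041  1.228 -1.829] [0.5177 0.1852 0.1845] 0.05533195232230835 49.93980931008991
shift [-2.772 -5.94  -1.475] turn [-0.1489 -0.4729  0.1484] min rows 5.94
[-0.27718928 -0.59397288 -0.14753698] [-0.01489194 -0.04729483  0.01484102]
```

>>> {"api": "servo_tool", "payload": {"increments": [[[-0.0149,-0.0473,0.0148,-0.277,-0.85,0,1],[-0.0149,-0.0473,0.0148,-0.277,-0.85,0,1],[-0.0149,-0.0473,0.0148,-0.277,-0.85,0,1],[-0.0149,-0.0473,0.0148,-0.277,-0.85,0,1],[-0.0149,-0.0473,0.0148,-0.277,-0.85,0,1],[-0.0149,-0.0473,0.0148,-0.277,-0.85,-0.1,1],[-0.0149,-0.0473,0.0148,-0.277,-0.6,-0.2,1],[-0.0149,-0.0473,0.0148,-0.277,-0.24,-0.3,1],[-0.0149,-0.0473,0.0148,-0.277,0,-0.4,1],[-0.0149,-0.0473,0.0148,-0.277,0,-0.4,1],[0,0,0,0,0,0,1],[0,0,0,0,0,0,1]]]}}

```text
time: 14.55
tool_pos: [0.4482, 0.038, 0.1493]
tcp_rot: [0.956, 0.142, 0.24, 0.095]
force: [0.9, -0.0, -0.7]
grip_width: 0.0553
grip_force: 49.9
```

```bash
cat >> h.py <<'E'
def st():
    s=sense(); S=sockR(); p=S.T@(s['tool_pos']-SO); Rt=Rn.from_quat(s['tcp_rot']).as_matrix()
    print('t',round(s['time'],2),'q',s['q'].round(3),'sock',(p*1e3).round(2),'toolz in sock',(S.T@Rt[:,2]).round(4),'F sock',(S.T@s['force']).round(1),'grip',round(s['grip_width'],4),round(s['grip_force'],1))
E
python3 - <<'E'
from h import *
np.set_printoptions(precision=4,suppress=True)
st(); go(ax(.12),tilt(-np.pi/3))
im,W=pts('wrist'); cv2.imwrite('pics/w4.png',im)
W=W.reshape(-1,3)
s=sense(); Rt=Rn.from_quat(s['tcp_rot']).as_matrix()
# canister in tool frame: origin along +z (canister z = -tool z)
T=(W-s['tool_pos'])@Rt
P=T[(np.hypot(T[:,0],T[:,1])<.05)&(T[:,2]>-.045)&(T[:,2]<.06)]
print(len(P))
def res(v):
    R=Rn.from_rotvec([v[3],v[4],0]).as_matrix()@np.diag([1,-1,-1]); return sdf((P-v[:3])@R,CAN)
for f0 in ([0,0,.05,0,0],):
    f=least_squares(res,f0,loss='soft_l1',f_scale=.001); print(f.x,np.median(abs(f.fun)))
E
```

```text
t 14.55 q [-0.559 -0.354  0.107  2.398  0.539  0.748 -2.064] sock [  0.38   1.23 121.7 ] toolz in sock [-0.0012 -0.0001 -1.    ] F sock [ 0.4  0.2 -1.1] grip 0.0553 49.9
shift [ 0.009 -0.053 -0.066] turn [ 0.0001 -0.0012 -0.0004] min rows 0.07
13361
[-0.003  -0.0008  0.0507  0.0012 -0.0161] 0.0004978656538886725
```

View pics/w4.png

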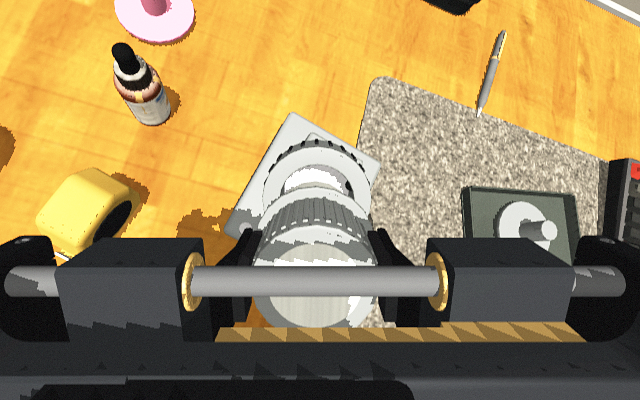

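The picture shows the canister held at (315,250), in line with the barrel at (315,180). The spray bottle, tape measure and tray (cover at (525,230)) are undisturbed. The 3 mm offset in the hand needs checking without the finger points, and with the other cameras.

```bash
python3 - <<'E'
from h import *
np.set_printoptions(precision=4,suppress=True)
s=sense(); Rt=Rn.from_quat(s['tcp_rot']).as_matrix()
for n in ('wrist','scene','side'):
    im,W=pts(n); np.savez(f'pics/{n}5.npz',im=im,W=W); W=W.reshape(-1,3)
    if n!='wrist': W=W-[0,0,.002]
    T=(W-s['tool_pos'])@Rt
    P=T[(np.hypot(T[:,0],T[:,1])<.045)&(abs(T[:,1])<(.022 if n=='wrist' else .026))&(T[:,2]>-.042 )&(T[:,2]<.056)]
    if n!='wrist': P=P[P[:,2]>.006]
    def res(v):
        R=Rn.from_rotvec([v[3],v[4],0]).as_matrix()@np.diag([1,-1,-1]); return sdf((P-v[:3])@R,CAN)
    f=least_squares(res,[0,0,.05,0,0],loss='soft_l1',f_scale=.0007); print(n,len(P),f.x,np.median(abs(f.fun)),P.min(0),P.max(0))
    f=least_squares(lambda v:res([v[0],v[1],v[2],0,0]),[0,0,.05],loss='soft_l1',f_scale=.0007); print('  no tilt',f.x,np.median(abs(f.fun)))
    # barrel
    Q=W[(np.hypot(W[:,0]-.51,W[:,1]-.02)<.075)&(W[:,2]>.05)&(W[:,2]<.13)]
    q=(Q-SO)@sockR(); Q=Q[(q[:,2]<.038)&(np.hypot(q[:,0],q[:,1])>.031)]
    B=[(.043,-.005,.036)]
    def r2(v): return sdf((Q-v[:3])@sockR(),B)
    f=least_squares(r2,SO,loss='soft_l1',f_scale=.001); print('  barrel',len(Q),f.x,np.median(abs(f.fun)))
E
```

```text
wrist 10213 [-0.0013 -0.0008  0.0502  0.0021 -0.011 ] 0.00040090820837142965 [-0.0216 -0.022  -0.04  ] [0.0323 0.022  0.0497]
  no tilt [-0.0006 -0.0006  0.0503] 0.0004233899926142301
  barrel 3011 [0.5073 0.0231 0.044 ] 0.00041453500077548444
scene 292 [-0.0001 -0.0012  0.0495 -0.0028  0.0059] 0.0007545394738168558 [-0.0315 -0.0088  0.0061] [0.0245 0.0259 0.0507]
  no tilt [-0.0002 -0.0012  0.0495] 0.0007630686475370817
  barrel 656 [0.507  0.0229 0.0439] 0.0009805537016286704
side 268 [ 0.0005 -0.0022  0.05    0.0263 -0.014 ] 0.000790072665590176 [-0.0317 -0.0041  0.0061] [0.0281 0.0258 0.0501]
  no tilt [ 0.0008 -0.0017  0.0496] 0.0008555075813367601
  barrel 481 [0.5077 0.0236 0.0432] 0.0009493075554995942
```

```bash
sed -i 's/^SO=.*/SO=np.array([.507,.023,.0438]); YAW=-.23/' h.py; cat >> h.py <<'E'
OFF=np.array([-.0004,-.0009,.0502])
def tgt(hc,phi): R=tilt(np.deg2rad(phi)); return ax(hc)-R@OFF, R
E
python3 - <<'E'
from h import *
dp,w=go(*tgt(.045,-60)); print((dp/4).round(3)); d2,w=go(*tgt(.022,-60)); print(((d2-dp)/6).round(3))
E
```

```text
shift [ 0.433 -0.236 -0.982] turn [-0.0014  0.0013  0.    ] min rows 0.98
[ 0.108 -0.059 -0.245]
shift [ 0.881 -0.341 -1.779] turn [-0.0014  0.0013  0.    ] min rows 1.78
[ 0.075 -0.017 -0.133]
```

>>> {"api": "servo_tool", "payload": {"increments": [[[0,0,0,0.108,-0.059,-0.245,1],[0,0,0,0.108,-0.059,-0.245,1],[0,0,0,0.108,-0.059,-0.245,1],[0,0,0,0.108,-0.059,-0.245,1],[0,0,0,0,0,0,1],[0,0,0,0.075,-0.017,-0.133,1],[0,0,0,0.075,-0.017,-0.133,1],[0,0,0,0.075,-0.017,-0.133,1]]]}}

```text
time: 15.42
tool_pos: [0.4662, 0.0319, 0.1156]
tcp_rot: [0.955, 0.142, 0.241, 0.095]
force: [0.2, -0.0, -1.2]
grip_width: 0.0554
grip_force: 49.9
```

```bash
python3 - <<'E'
from h import *
st(); go(*tgt(.022,-60))
E
```

```text
t 15.42 q [-0.501 -0.251  0.101  2.409  0.576  0.621 -2.087] sock [-0.27 -0.69 83.11] toolz in sock [ 0.0012  0.0014 -1.    ] F sock [-0.5  0.  -1.1] grip 0.0554 49.9
shift [ 0.25  -0.054 -0.356] turn [-0.0007  0.0013 -0.0009] min rows 0.36
```

>>> {"api": "servo_tool", "payload": {"increments": [[[0,0,0,0.083,-0.018,-0.119,1],[0,0,0,0.083,-0.018,-0.119,1],[0,0,0,0.083,-0.018,-0.119,1],[0,0,0,0,0,0,1]]]}}

```text
time: 15.75
tool_pos: [0.4721, 0.0303, 0.1063]
tcp_rot: [0.955, 0.142, 0.241, 0.095]
force: [-0.1, -0.2, -1.2]
grip_width: 0.0553
grip_force: 49.9
```

```bash
python3 - <<'E'
from h import *
st(); go(*tgt(.022,-60))
p=None
for hc,phi in ((.022,-60),(.0175,-30),(.013,0),(.0085,30),(.004,60),(.001,90)):
    q,R=tgt(hc,phi)
    if p is not None: print(phi,((q-p)/.025/6).round(3))
    p=q
print((sockR()[:,2]*5/60).round(4))
E
```

```text
t 15.75 q [-0.495 -0.217  0.108  2.408  0.591  0.589 -2.098] sock [ 0.38 -0.88 71.9 ] toolz in sock [ 3.e-04  7.e-04 -1.e+00] F sock [-0.7 -0.2 -1. ] grip 0.0553 49.9
shift [0.011 0.01  0.019] turn [-0.0003  0.0004 -0.0006] min rows 0.02
-30 [ 0.016 -0.001 -0.025]
0 [ 0.015 -0.    -0.026]
30 [ 0.013 -0.    -0.027]
60 [ 0.012 -0.002 -0.028]
90 [ 0.007 -0.002 -0.019]
[-0.0406  0.0095  0.0722]
```

>>> {"api": "servo_tool", "payload": {"increments": [[[-0.0406,0.0095,0.0722,0.016,-0.001,-0.025,1],[-0.0406,0.0095,0.0722,0.016,-0.001,-0.025,1],[-0.0406,0.0095,0.0722,0.016,-0.001,-0.025,1],[-0.0406,0.0095,0.0722,0.016,-0.001,-0.025,1],[-0.0406,0.0095,0.0722,0.016,-0.001,-0.025,1],[-0.0406,0.0095,0.0722,0.016,-0.001,-0.025,1],[-0.0406,0.0095,0.0722,0.015,0,-0.026,1],[-0.0406,0.0095,0.0722,0.015,0,-0.026,1]]]}}

```text
time: 16.42
tool_pos: [0.4754, 0.0307, 0.102]
tcp_rot: [0.848, 0.462, 0.194, 0.172]
force: [-2.6, 0.9, -0.1]
grip_width: 0.055
grip_force: 50.0
```

```bash
python3 - <<'E'
from h import *
st(); go(*tgt(.016,-20)); print(sense()['ft_torque'])
E
```

```text
t 16.42 q [-0.57  -0.209  0.183  2.409  0.624  0.584 -1.421] sock [ 0.92  0.26 66.66] toolz in sock [ 3.0e-04  2.1e-03 -1.0e+00] F sock [-2.4  0.3  1.3] grip 0.055 50.0
shift [ 0.009 -0.01  -0.015] turn [ 0.0007  0.0002 -0.0051] min rows 0.04
[0.40222858 0.98576012 0.11423847]
```

Low force and tracking well; I continue twisting and pressing.

>>> {"api": "servo_tool", "payload": {"increments": [[[-0.0406,0.0095,0.0722,0.015,0,-0.026,1],[-0.0406,0.0095,0.0722,0.015,0,-0.026,1],[-0.0406,0.0095,0.0722,0.015,0,-0.026,1],[-0.0406,0.0095,0.0722,0.015,0,-0.026,1],[-0.0406,0.0095,0.0722,0.013,0,-0.027,1],[-0.0406,0.0095,0.0722,0.013,0,-0.027,1],[-0.0406,0.0095,0.0722,0.013,0,-0.027,1],[-0.0406,0.0095,0.0722,0.013,0,-0.027,1]]]}}

```text
time: 17.08
tool_pos: [0.478, 0.0305, 0.0969]
tcp_rot: [0.64, 0.724, 0.123, 0.227]
force: [-6.7, 0.7, 6.1]
grip_width: 0.0553
grip_force: 50.0
```

```bash
python3 - <<'E'
from h import *
st(); go(*tgt(.010,20)); print(sense()['ft_torque'])
E
```

```text
t 17.08 q [-0.634 -0.198  0.248  2.411  0.652  0.576 -0.748] sock [ 0.62  0.73 60.9 ] toolz in sock [-7.0e-04  1.4e-03 -1.0e+00] F sock [-2.7 -0.8  8.6] grip 0.0553 50.0
shift [ 0.016 -0.006 -0.022] turn [ 0.0008 -0.0009 -0.0042] min rows 0.04
[ 0.07385194  1.34254072 -0.51090459]
```

>>> {"api": "servo_tool", "payload": {"increments": [[[-0.0406,0.0095,0.0722,0.013,0,-0.027,1],[-0.0406,0.0095,0.0722,0.013,0,-0.027,1],[-0.0406,0.0095,0.0722,0.012,-0.002,-0.028,1],[-0.0406,0.0095,0.0722,0.012,-0.002,-0.028,1],[-0.0406,0.0095,0.0722,0.012,-0.002,-0.028,1],[-0.0406,0.0095,0.0722,0.012,-0.002,-0.028,1],[-0.0406,0.0095,0.0722,0.012,-0.002,-0.028,1],[-0.0406,0.0095,0.0722,0.012,-0.002,-0.028,1]]]}}

```text
time: 17.75
tool_pos: [0.4803, 0.0297, 0.0911]
tcp_rot: [0.353, 0.899, 0.037, 0.255]
force: [-4.2, 1.1, 5.3]
grip_width: 0.0551
grip_force: 50.0
```

```bash
python3 - <<'E'
from h import *
st(); go(*tgt(.004,60)); print(sense()['ft_torque'])
E
```

```text
t 17.75 q [-0.675 -0.185  0.293  2.413  0.675  0.565 -0.07 ] sock [-0.21  0.45 54.72] toolz in sock [-1.5e-03 -5.0e-04 -1.0e+00] F sock [-1.2  0.2  6.7] grip 0.0551 50.0
shift [ 0.026  0.016 -0.012] turn [ 0.0022 -0.002  -0.0036] min rows 0.04
[ 0.09731314  0.85938364 -0.2524447 ]
```

>>> {"api": "servo_tool", "payload": {"increments": [[[-0.0406,0.0095,0.0722,0.014,-0.002,-0.022,1],[-0.0406,0.0095,0.0722,0.014,-0.002,-0.022,1],[-0.0406,0.0095,0.0722,0.012,-0.002,-0.022,1],[-0.0406,0.0095,0.0722,0.01,-0.002,-0.02,1],[-0.0406,0.0095,0.0722,0.01,-0.002,-0.02,1]]]}}

```text
time: 18.17
tool_pos: [0.4816, 0.029, 0.0882]
tcp_rot: [0.151, 0.954, -0.02, 0.257]
force: [-5.8, -1.4, 4.7]
grip_width: 0.0551
grip_force: 50.0
```

```bash
python3 - <<'E'
from h import *
st(); go(*tgt(.001,85)); print(sense()['ft_torque'])
E
```

```text
t 18.17 q [-0.702 -0.178  0.322  2.414  0.688  0.56   0.356] sock [-0.42  0.07 51.47] toolz in sock [-0.0018 -0.0018 -1.    ] F sock [-2.3 -2.7  6.7] grip 0.0551 50.0
shift [ 0.017  0.031 -0.007] turn [ 0.0033 -0.0026 -0.0031] min rows 0.04
[-0.12338659  1.30055339 -0.48342587]
```

>>> {"api": "servo_tool", "payload": {"increments": [[[-0.0406,0.0095,0.0722,0.012,0.005,-0.011,1],[-0.0406,0.0095,0.0722,0.01,0.005,-0.011,1],[-0.0406,0.0095,0.0722,0.007,0.003,-0.011,1],[-0.0406,0.0095,0.0722,0.007,0,-0.011,1]]]}}

```text
time: 18.5
tool_pos: [0.4825, 0.0291, 0.0875]
tcp_rot: [-0.017, 0.966, -0.065, 0.25]
force: [-25.1, -4.0, 28.6]
grip_width: 0.0553
grip_force: 50.2
```

```bash
python3 - <<'E'
from h import *
st(); go(*tgt(.0,105)); print(sense()['ft_torque'])
E
```

```text
t 18.5 q [-0.729 -0.177  0.349  2.413  0.698  0.561  0.696] sock [-3.000e-02  3.800e-01  5.051e+01] toolz in sock [-0.0016 -0.0029 -1.    ] F sock [-6.1 -9.6 36.6] grip 0.0553 50.2
shift [-0.01   0.018 -0.022] turn [ 0.004  -0.0025 -0.0022] min rows 0.04
[-1.01496116  2.45388035 -1.31099078]
```

>>> {"api": "servo_tool", "payload": {"increments": [[[0,0,0,-0.003,0.001,0.006,1],[0,0,0,0,0,0,0],[0,0,0,0,0,0,0],[0,0,0,0,0,0,0],[0,0,0,0,0,0,0],[0,0,0,0,0,0,0],[0,0,0,0,0,0,0]]]}}

```text
time: 19.08
tool_pos: [0.4829, 0.0302, 0.0874]
tcp_rot: [-0.016, 0.966, -0.063, 0.251]
force: [0.6, 0.3, -0.1]
grip_width: 0.0839
grip_force: 0.0
```

```bash
python3 - <<'E'
from h import *
st(); print((sockR()[:,2]*.01/.025).round(3))
E
```

```text
t 19.08 q [-0.729 -0.176  0.348  2.413  0.698  0.558  0.692] sock [2.000e-02 1.490e+00 5.031e+01] toolz in sock [-8.e-04 -7.e-04 -1.e+00] F sock [ 0.4  0.4 -0.3] grip 0.0839 0.0
[-0.195  0.046  0.346]
```

Released with no force. I retreat along the axis and check the seat.

>>> {"api": "servo_tool", "payload": {"increments": [[[0,0,0,-0.1,0.023,0.173,0],[0,0,0,-0.195,0.046,0.346,0],[0,0,0,-0.195,0.046,0.346,0],[0,0,0,-0.195,0.046,0.346,0],[0,0,0,-0.195,0.046,0.346,0],[0,0,0,-0.195,0.046,0.346,0],[0,0,0,-0.195,0.046,0.346,0],[0,0,0,-0.1,0.023,0.346,0],[0,0,0,0,0,0.2,0],[0,0,0,0,0,0,0]]]}}

```text
time: 19.92
tool_pos: [0.4491, 0.0385, 0.1586]
tcp_rot: [-0.016, 0.966, -0.063, 0.251]
force: [0.9, -0.2, 0.1]
grip_width: 0.0869
grip_force: 0.0
```

```bash
python3 - <<'E'
from h import *
np.set_printoptions(precision=4,suppress=True)
st()
for n in ('wrist','scene','side'):
    im,W=pts(n); cv2.imwrite(f'pics/{n}6.png',im); W=W.reshape(-1,3)
    if n!='wrist': W=W-[0,0,.002]
    T=(W-SO)@sockR()
    P=T[(np.hypot(T[:,0],T[:,1])<.04)&(T[:,2]>.039)&(T[:,2]<.095)]
    def res(v): return sdf((P-v[:3])@Rn.from_rotvec([v[3],v[4],0]).as_matrix(),CAN)
    f=least_squares(res,[0,0,0,0,0],loss='soft_l1',f_scale=.0007); print(n,len(P),'can in sock',f.x,np.median(abs(f.fun)))
    Q=T[(np.hypot(T[:,0],T[:,1])<.05)&(np.hypot(T[:,0],T[:,1])>.036)&(T[:,2]>.0)&(T[:,2]<.038)]
    f=least_squares(lambda v:sdf(Q-v,[(.043,-.005,.036)]),[0,0,0],loss='soft_l1',f_scale=.001); print('  barrel',len(Q),f.x)
    P=W[(np.hypot(*(W[:,:2]-TC).T)<.045)&(W[:,2]>.012)&(W[:,2]<.06)]
    if n!='wrist':
        f=fit_can(P,[*TC,.01],[(.036,0,.005),(.011,.005,.035)]); print('  cover',f.x)
E
```

```text
t 19.92 q [-0.72  -0.392  0.239  2.392  0.604  0.806  0.77 ] sock [  5.5    1.89 129.4 ] toolz in sock [ 0.0008  0.0008 -1.    ] F sock [ 0.8  0.  -0.4] grip 0.0869 0.0
wrist 6854 can in sock [-0.      0.0003  0.0004 -0.     -0.0079] 0.0004482103077670524
  barrel 2123 [-0.0003  0.0001  0.    ]
scene 666 can in sock [ 0.0008 -0.0004  0.0007 -0.0046 -0.013 ] 0.00082151409362307
  barrel 569 [-0.      0.0001  0.0002]
  cover [ 0.5367 -0.2303  0.0106]
side 415 can in sock [-0.      0.0014  0.0001  0.0067 -0.0029] 0.0006859322025573079
  barrel 423 [ 0.0001  0.0008 -0.0004]
  cover [ 0.5364 -0.2295  0.0102]
```

View pics/wrist6.png

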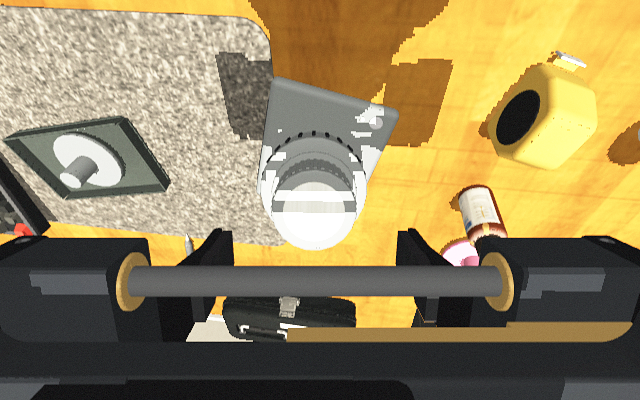

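The wrist view shows the canister seated square in the barrel at (315,200). It is within about 1 mm and 1° of the bore axis. The cover is flat in the tray at (88,160), and the tape measure and spray bottle are standing. The gripper is clear, so I hand in.

```bash
python3 -c "
from workcell import *
print(hand_in())"
```

```text
the job is handed in; nothing more can be done
None
```

The canister is twisted down and released, square on the socket floor to within about 1 mm and 1°. The cover lies knob up in the tray, the slim canister, spray bottle and tape measure were not touched, and I handed the job in at about 20 s; no verdict came back.

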